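# Touch off a cash box and lock it with its security pin

### The job

Lock the cash box in its counter cradle: take the security pin from its stand and, holding it upright, touch off the box with the side of the shank, resting it with a light, steady 3 to 6 N for about half a second first on the left half of the box wall that faces the robot, then on the right half of that wall, then on the right end wall (left and right as seen from the robot). With the box so located, push the pin down its hole in the lid until it is fully home, press it there with about 5 N for half a second, and let go. Never press on the box hard (stay under about 15 N) and leave the things around it where they are.

Things in the scene. Friction and masses are not known exactly. Their poses are not given: they have to be found in the camera images.
- cradle: Dark steel tray screwed to the counter, 182 (x) x 242 (y) x 22 mm high, with the grey cash box in it. Origin: centre of its underside, on the counter; its -x side faces the robot, y points left as seen from the robot, z up. Its pose is measured; how the box sits in it is not (see box_mid).
- box_mid (a point): Fixed to the cradle: where the middle of the lid's upper face (85 mm above the counter) would be if the box sat centred. The box, 140 (x) x 200 (y) x 80 mm, flat square walls, really sits up to 6 mm off in x and in y and turned up to 0.07 rad, unmeasured: touch to find it. On rubber pads it yields 1 mm per 3 N in any direction, without turning, and springs back.
- hole_about (a point): Fixed to the cradle: mouth of the pin hole if the box sat centred. The true hole, vertical, 14 mm wide (2 mm chamfer), 64 mm deep, is 48 mm from the box's robot-facing wall and 145 mm from its right end wall (22 mm to -x, 45 mm to +y of the box's middle). Fully home, the pin's head rests on the lid, its lower end 25 mm above the counter. A folded handle 6 mm high lies on the lid's far half.
- wall_left (a point): Fixed to the cradle: about the first touch point, on the left half of the robot-facing wall, 50 mm above the counter, 60 mm left of the middle; the true wall is up to 12 mm nearer or farther. Anywhere 25 to 85 mm from the middle will do, with the pin's lower end 35 to 75 mm above the counter, clear of the tray's walls.
- wall_right (a point): Fixed to the cradle: about the second touch point, on the same wall and height, 60 mm right of the middle; tolerances as for the first.
- wall_end (a point): Fixed to the cradle: about the third touch point, at the middle of the box's right end wall (its -y face), same height; anywhere within 50 mm of the wall's middle will do; the true wall is up to 12 mm nearer or farther.
- pin: Steel security pin, upright, 102 mm long in all, 90 g: round shank 12 mm in diameter and 60 mm long with a chamfered lower end, and above it a square black head 22 x 22 mm and 42 mm high, to be gripped. Origin: centre of the shank's lower end; z along the pin up to the head; x and y square to the head's faces. When the pin is home in the lid, fingers that grip the upper part of the head stay clear of the lid.
- stand: Wooden block 60 x 60 x 45 mm fixed on the counter, to the right or the left of the cradle, in which the pin stands at the start, its lower end 5 mm above the counter and 20 mm of bare shank showing (hole 14 mm wide, 40 mm deep). Origin: centre of its underside.
- tape: Bystander: roll of brown tape lying flat, 90 mm across, 48 mm high, loose. Origin: centre of its underside.
- carton: Bystander: small cardboard carton 70 x 130 x 60 mm, loose. Origin: centre of its underside.
- bottle: Bystander: white bottle 60 mm across, 140 mm high, loose, upright. Origin: centre of its underside.
Things that resemble listed ones, but are neither listed nor needed, are in the scene too. There is more than one size of the pin; the one meant has the size given above.

How it is judged:
On the way, in this order (a step that is already met when the one before it is completed fails the run):
1. the pin, upright within 0.25 rad, rests with its shank on the left half of the box wall that faces the robot (angle between pin's own z axis and vertical below 0.25 rad and contact force between pin and cradle above 1 N and z of pin in the frame of cradle between 0.03 and 0.08 m and x of pin in the frame of cradle below -0.058 m and y of pin in the frame of cradle between 0.015 and 0.1 m), for 0.2 s.
2. then on the right half of that wall (angle between pin's own z axis and vertical below 0.25 rad and contact force between pin and cradle above 1 N and z of pin in the frame of cradle between 0.03 and 0.08 m and x of pin in the frame of cradle below -0.058 m and y of pin in the frame of cradle between -0.1 and -0.015 m), for 0.2 s.
3. then on the right end wall (angle between pin's own z axis and vertical below 0.25 rad and contact force between pin and cradle above 1 N and z of pin in the frame of cradle between 0.03 and 0.08 m and y of pin in the frame of cradle below -0.085 m and x of pin in the frame of cradle between -0.066 and 0.066 m), for 0.2 s.
4. the pin is fully home in the lid's hole and pressed there with more than 2 N (z of pin in the frame of cradle below 0.0285 m and x of pin in the frame of cradle between -0.055 and 0.02 m and y of pin in the frame of cradle between 0.015 and 0.075 m and contact force between pin and cradle above 2 N), for 0.2 s.
At the end, for the whole second after the job is handed in: The pin stands upright (within 0.08 rad) and at rest, released, fully home in the hole of the cash box lid: its lower end is less than 28.5 mm above the cradle's underside (25 mm when the head lies on the lid) (z of pin in the frame of cradle below 0.0285 m and x of pin in the frame of cradle between -0.055 and 0.02 m and y of pin in the frame of cradle between 0.015 and 0.075 m and angle between pin's own z axis and vertical below 0.08 rad and linear speed of pin below 0.02 m/s and contact force between the fingers and pin below 0.05 N); the robot touches nothing.
It fails at once if the pin presses on the box or cradle with more than 15 N (contact force between pin and cradle above 15 N).
It fails at once if the fingers or the arm press on the box or cradle with more than 15 N (contact force between any of the arm, the fingers and cradle above 15 N).
It fails at once if a bystander (tape, carton or bottle) is moved by more than 20 mm (distance of any of tape, carton, bottle from where it was at the start of the episode above 0.02 m).
It also fails if it takes over 72 s, if anything falls off the work surface, if the arm or the gripper's body presses on something with over 40 N, if the wrist force passes 120 N, or if a joint passes its speed limit or range.

### The arm

A 6-joint arm with a two-finger parallel gripper is mounted at the origin on the work surface. World frame = base frame: x ahead of the robot, y to its left, z up, the work surface at z = 0. Lengths are in m, angles in rad, forces in N, time in s.
With the tool pointing down it reaches from about 0.35 to 0.925 m from the base axis. Payload 6.4 kg.
Tool frame: the origin (TCP) lies midway between the tips of the shut fingers; the grasp point (between the pads) lies behind it (bot.grasp_offset is the z of the grasp point in the tool frame, in m); z points along the fingers, y is the direction in which the jaws open and shut (so a half turn about z gives the same grasp; the last joint's range is limited). The gripper opens to 85 mm and grips with 20 to 120 N. Pads are 22 mm wide; open, the fingers measure 114 mm over their backs; the gripper's body (76 mm by 85 mm) begins 54 mm behind the grasp point. The pads swing forward as they close: fully open they stand 13 mm farther back than shut.
Start: joints at [1.071, 0.245, 1.558, -0, 1.339, -0.174], TCP at [0.208, 0.616, 0.197] pointing down, gripper open.
Joint ranges: [-3.13, 3.13], [-1.02, 2.26], [0.13, 2.54], [-0.95, 4.09], [0.21, 2.88], [-2.74, 2.74]. Speed limits (rad/s): [2.57, 2.57, 3.14, 3.14, 3.14, 3.14].

### API

Orientations are given as a unit quaternion [w, x, y, z].
In Python, from bench import bot, vision gives the robot as it stands. The module is installed in compiled form; this text tells all that it offers.
- The arm moves only by the tool drive_tool, never from a script. Its argument "rows" is a list of rows, each a list of 7 numbers: the shift along the tool's x, y, z in cm, then the turn, a rotation vector about the tool's x, y, z in rad, then the closure, from -1 (fully open) to 1 (shut), so that 0 is half open. A call has 1 to 20 rows; each row shifts and turns the commanded pose from where the row before left it, along the tool's axes as they then stand; what a row does not reach is not made up. A row lasts 1/12 s, in which the tool goes at most 41.7 mm and 7.16 degrees, less where a joint would pass 70% of its speed; a pose out of reach is approached as far as the arm can. A call is refused whole if a number of a shift passes 4.17 or a number of a turn 0.125, either way. A call with a gripper value outside its range is refused whole. The fingers move at their own pace and stop on an object; "force" is the grip in N (left out, the last holds). Time passes only in rows, so rows that do not move let the fingers close. It gives the time, the measured TCP pose, the force and the opening at its end, in the units of the state.
- bot.observe(): the state, without advancing time (a new reading comes with each control period).
- vision.camera(name): name is "scene" or "side" or "wrist"; returns the picture (400x640x3 uint8, red, green, blue); there is no depth.
- vision.camera_params(name): a dict with "fov_y" (degrees; the focal length in pixels is half the picture's height over the tangent of half this angle, whatever the lens; pixels are square), "cx", "cy" (the principal point, pixels), "k1" (the pictures are not rectified: a ray, as slopes to the right and down, at radius r is drawn at 1 + k1 r^2 times it, then the intrinsics apply), "pose" (4x4, takes a point from camera to world coordinates). Camera axes: x right, y up, looking along -z (the intrinsics and any distortion apply to the point x, -y, -z); pixel columns grow to the right and rows downward; lengths in m; the calibration is good to about 2 mm. A picture is of the moment at which its call begins: read the wrist's pose just before it. camera_params takes no time and is no camera call; for the wrist camera it gives the pose at the moment of the call.
- bot.job_done(): hands the job in, once; it reports no verdict.
The state is a dict: "clock": time; "joints": joint angles; "joint_velocities": joint speeds; "effort": joint torques, N m; "tcp_pos": TCP position; "eef_rot": TCP orientation; "force": force on the tool from outside, world axes, zero at the start; "wrist_torque": the same for the moment, N m; "width": opening from 0.0 (shut) to 1.0 (fully open).
Only numpy, scipy, OpenCV 4.12 (cv2) and the standard library are available. Lean on these libraries where they do the work, as an engineer would, in place of code of your own. Each camera call takes 0.05 s, during which the arm holds its last target.

## Working session

There is one attempt and no reset: what is moved stays moved. The work goes in short steps, Python scripts to look and compute and a tool call to move; the robot and the scene stay as the last step left them, time stands still between calls to the robot, and variables do not carry over. Pictures are saved under pics/ and viewed, and the job is handed in when it is done.

Besides the shell and the picture viewer there is one more tool, called after ">>>" as name([rows], argument=value, ...), one row to a line, values as JSON. drive_tool: Moves the arm, as the interface text tells. Its arguments: {"type":"object","properties":{"rows":{"type":"array"},"force":{"type":"number"}},"required":["rows"]}

```bash
mkdir -p pics
python3 - <<'E'
from bench import bot, vision
import cv2
print(bot.observe(), bot.grasp_offset)
for n in ["scene","side","wrist"]:
    p=vision.camera_params(n); print(n,p)
    im=vision.camera(n); cv2.imwrite(f"pics/{n}0.png",im[:,:,::-1])
E
```

```text
{'clock': 0.0, 'joints': array([ 1.07090144e+00,  2.45792257e-01,  1.55903816e+00, -1.27767012e-05,
        1.33870283e+00, -1.74099290e-01]), 'joint_velocities': array([-0.00173004,  0.00061061,  0.00022136,  0.00015411,  0.00046236,
        0.00035717]), 'effort': array([ 2.42350507e-03, -4.29511213e+01, -3.26127684e+01, -1.60024399e-05,
        5.34594728e-03, -7.58096039e-07]), 'tcp_pos': array([0.20772975, 0.61524391, 0.19608136]), 'eef_rot': array([-3.14967260e-04,  1.62176786e-01,  9.86761242e-01, -9.17775166e-04]), 'force': array([-0.29417381, -0.66475058, -0.71652732]), 'wrist_torque': array([-0.02448562, -0.00152792,  0.01565617]), 'width': 0.9974554218438809} -0.0187
scene {'fov_y': 54.19673973419538, 'cx': 316.25535461134797, 'cy': 201.83976534741305, 'k1': -0.03753351192796984, 'pose': array([[ 0.03327961, -0.86941674,  0.49295741,  1.12917128],
       [ 0.99942378,  0.02565431, -0.02222536, -0.01331966],
       [ 0.00667662,  0.49341301,  0.86976953,  0.96261201],
       [ 0.        ,  0.        ,  0.        ,  1.        ]])}
side {'fov_y': 51.32503695941296, 'cx': 318.5286702758055, 'cy': 193.4239980761105, 'k1': -0.10997633159896988, 'pose': array([[-0.93361292,  0.2243877 , -0.27931536,  0.35471552],
       [-0.35760493, -0.53565063,  0.76498178,  0.67441167],
       [ 0.02203706,  0.81408142,  0.58033249,  0.6052104 ],
       [ 0.        ,  0.        ,  0.        ,  1.        ]])}
wrist {'fov_y': 61.21323295608685, 'cx': 318.6382509557046, 'cy': 205.95339099455438, 'k1': -0.004421457963272621, 'pose': array([[ 3.20092555e-01, -8.99436743e-01, -2.97580749e-01,
         1.32544941e-01],
       [ 9.47385901e-01,  3.03612317e-01,  1.01387945e-01,
         6.40897681e-01],
       [-8.42862771e-04, -3.14377332e-01,  9.49297731e-01,
         3.73269695e-01],
       [ 0.00000000e+00,  0.00000000e+00,  0.00000000e+00,
         1.00000000e+00]])}
```

View pics/scene0.png

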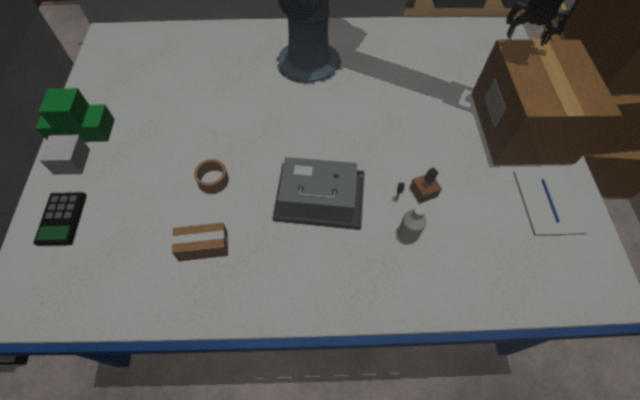

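View pics/side0.png

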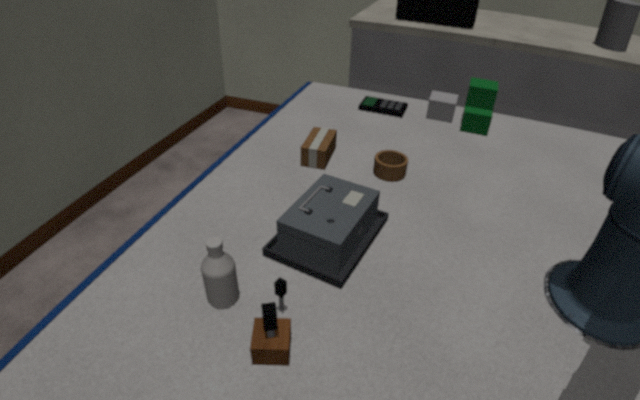

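View pics/wrist0.png

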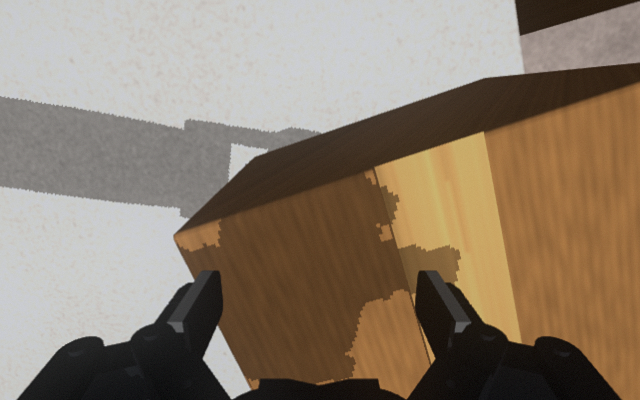

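```bash
cat > h.py <<'E'
import numpy as np, cv2
from bench import bot, vision
from scipy.spatial.transform import Rotation as R
def K(p):
    f=200/np.tan(np.radians(p["fov_y"])/2); return np.array([[f,0,p["cx"]],[0,f,p["cy"]],[0,0,1]]), np.array([p["k1"],0,0,0,0.])
D=np.diag([1,-1,-1.])
def proj(p,X):
    X=np.atleast_2d(np.asarray(X,float)); k,d=K(p); T=p["pose"]
    c=(X-T[:3,3])@T[:3,:3]@D
    return cv2.projectPoints(c,np.zeros(3),np.zeros(3),k,d)[0].reshape(-1,2)
def ray(p,uv):
    k,d=K(p); u=cv2.undistortPoints(np.array(uv,float).reshape(-1,1,2),k,d).reshape(-1,2)
    v=np.c_[u,np.ones(len(u))]@D@p["pose"][:3,:3].T
    return p["pose"][:3,3],v
def atz(p,uv,z):
    o,v=ray(p,uv); return o+v*((z-o[2])/v[:,2])[:,None]
def tri(p1,uv1,p2,uv2):
    o1,v1=ray(p1,[uv1]);o2,v2=ray(p2,[uv2]);a=v1[0]/np.linalg.norm(v1);b=v2[0]/np.linalg.norm(v2)
    s=np.linalg.lstsq(np.c_[a,-b],o2-o1,rcond=None)[0]
    A=o1+s[0]*a;B=o2+s[1]*b
    return (A+B)/2,np.linalg.norm(A-B)
E
python3 - <<'E'
from h import *
p=vision.camera_params("scene");s=vision.camera_params("side")
print(proj(p,[[0.208,0.616,0.197],[0,0,0]]))
im=cv2.imread("pics/scene0.png");c=im[140:250,250:460]
cv2.imwrite("pics/s1.png",cv2.resize(np.clip(c.astype(float)*1.8,0,255).astype(np.uint8),None,fx=3.8,fy=3.8,interpolation=cv2.INTER_CUBIC))
im=cv2.imread("pics/side0.png");c=im[165:370,195:405]
cv2.imwrite("pics/s2.png",cv2.resize(np.clip(c.astype(float)*1.8,0,255).astype(np.uint8),None,fx=2.9,fy=2.9,interpolation=cv2.INTER_CUBIC))
E
```

```text
[[517.46319537  52.84297319]
 [307.69327321  60.38246535]]
```

View pics/s1.png

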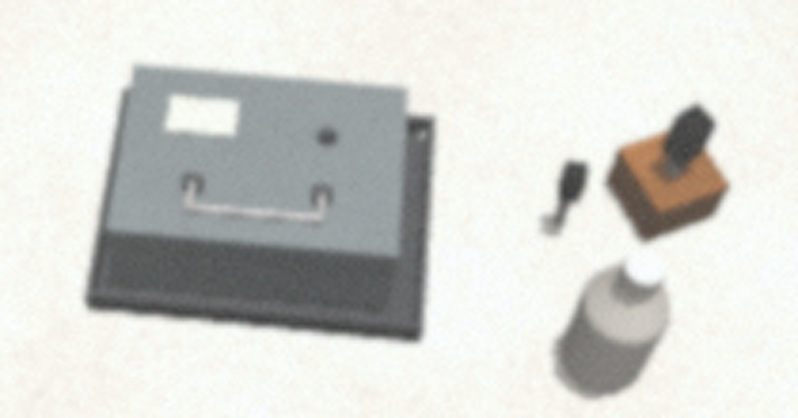

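View pics/s2.png

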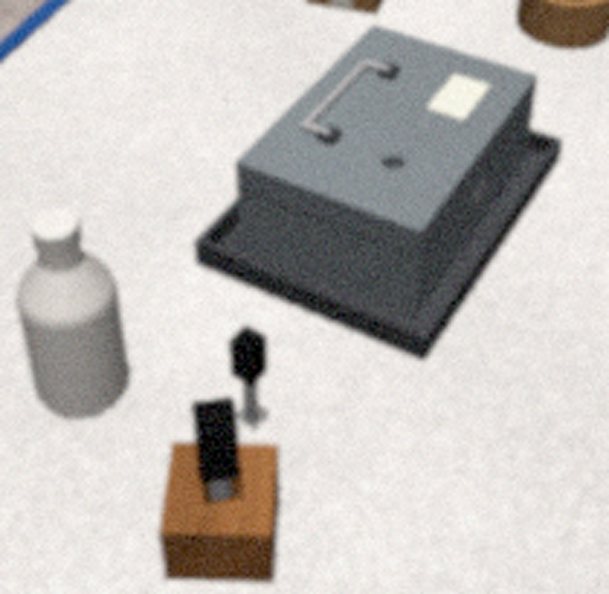

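Run:
```python
from h import *
p=vision.camera_params("scene");s=vision.camera_params("side")
a=lambda u,v:(250+u/3.8,140+v/3.8)
b=lambda u,v:(195+u/2.9,165+v/2.9)
print("tray bot scene",atz(p,[a(420,340),a(86,306)],0)); print("tray top",atz(p,[a(434,120),a(122,90)],.022))
print("tray side bot",atz(s,[b(425,357),b(200,264)],0),"top",atz(s,[b(560,145)],.022))
print("stand top sc",atz(p,[a(651,127),a(729,187),a(650,209),a(611,172)],.045))
print("stand top sd",atz(s,[b(172,445),b(278,445),b(276,536),b(164,534)],.045))
print("lid sc",atz(p,[a(135,66),a(409,88),a(398,256),a(107,234)],.085))
print("lid sd",atz(s,[b(375,27),b(535,77),b(422,230),b(240,163)],.085))
print("hole",atz(p,[a(327,137)],.085),atz(s,[b(393,161)],.085))
print("head top",atz(p,[a(697,108)],.107),atz(s,[b(213,402)],.107))
print("small",atz(p,[a(548,225)],0),atz(s,[b(253,420)],0))
print("bottle",atz(p,[a(645,270)],.14),atz(s,[b(57,225)],.14))
print("bigbox",atz(p,[(490,160),(480,100),(590,162)],0))
```

```text
tray bot scene [[ 0.67372577  0.12904662  0.        ]
 [ 0.63922406 -0.11086936  0.        ]]
tray top [[ 0.49935354  0.15304766  0.022     ]
 [ 0.46469704 -0.08499169  0.022     ]]
tray side bot [[0.49388898 0.15072652 0.        ]
 [0.6703661  0.12854421 0.        ]] top [[ 0.45936781 -0.07662752  0.022     ]]
stand top sc [[0.52545329 0.31040936 0.045     ]
 [0.57918658 0.35890553 0.045     ]
 [0.59603565 0.29781843 0.045     ]
 [0.5639385  0.27434945 0.045     ]]
stand top sd [[0.59521412 0.30646145 0.045     ]
 [0.53982998 0.28355816 0.045     ]
 [0.51674787 0.33839664 0.045     ]
 [0.57199346 0.35991001 0.045     ]]
lid sc [[ 0.48823087 -0.0709747   0.085     ]
 [ 0.51333722  0.12647446  0.085     ]
 [ 0.65096658  0.10718395  0.085     ]
 [ 0.62809452 -0.08917629  0.085     ]]
lid sd [[ 0.61993255 -0.08730232  0.085     ]
 [ 0.48470968 -0.06938396  0.085     ]
 [ 0.50982417  0.12399365  0.085     ]
 [ 0.64540173  0.10749569  0.085     ]]
hole [[0.5538149  0.06486251 0.085     ]] [[0.55023189 0.06565876 0.085     ]]
head top [[0.55122207 0.3236947  0.107     ]] [[0.56178476 0.31447326 0.107     ]]
small [[0.58153572 0.23373024 0.        ]] [[0.57688975 0.24050233 0.        ]]
bottle [[0.69565889 0.25499901 0.14      ]] [[0.6868791  0.25803388 0.14      ]]
bigbox [[ 4.52521238e-01  5.46148013e-01 -1.11022302e-16]
 [ 2.05260265e-01  5.76378502e-01  0.00000000e+00]
 [ 4.67199672e-01  8.60696620e-01  1.11022302e-16]]
```

>>> drive_tool([
  [0,0,-4,0,0,0,-1],
  [0,0,-4,0,0,0,-1],
  [0,0,-4,0,0,0,-1],
  [-4,-1.8,0,0,0,0,-1],
  [-4,-1.8,0,0,0,0,-1],
  [-4,-1.8,0,0,0,0,-1],
  [-4,-1.8,0,0,0,0,-1],
  [-4,-1.8,0,0,0,0,-1],
  [-4,-1.8,0,0,0,0,-1],
  [-4,-1.8,0,0,0,0,-1],
  [-4,-1.8,0,0,0,0,-1],
  [0,0,0,0,0,0,-1],
])

```text
clock: 1.15
tcp_pos: [0.4566, 0.3841, 0.3165]
eef_rot: [0.001, 0.166, 0.986, -0.001]
force: [-0.5, -1.0, -0.1]
width: 0.998
```

Run:
```python
from h import *
import pickle
o=bot.observe();print(o["tcp_pos"],o["eef_rot"],o["clock"],o["force"],o["joints"])
w=vision.camera_params("wrist");im=vision.camera("wrist");pickle.dump(w,open("w1.pkl","wb"))
cv2.imwrite("pics/w1.png",im[:,:,::-1])
```

```text
[0.45664118 0.38410535 0.31649185] [ 5.72828461e-04  1.65955279e-01  9.86132544e-01 -1.05988713e-03] 1.15 [-0.46331238 -0.95304094 -0.05601663] [ 0.51066069  0.0486303   1.56061011 -0.00237152  1.53278823 -0.72659147]
```

View pics/w1.png

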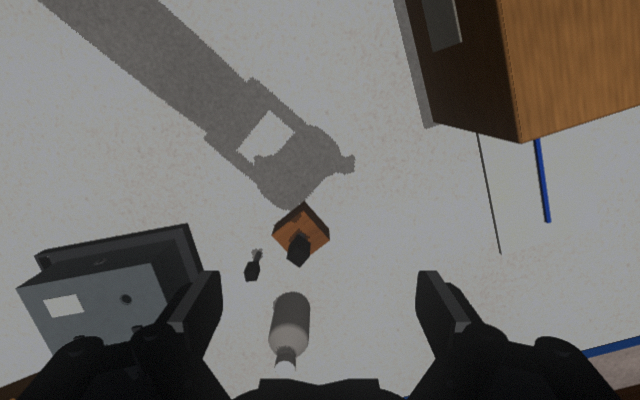

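Run:
```python
from h import *
im=cv2.imread("pics/w1.png");c=im[190:290,220:350]
cv2.imwrite("pics/w1c.png",cv2.resize(np.clip(c.astype(float)*2,0,255).astype(np.uint8),None,fx=5.8,fy=5.8,interpolation=cv2.INTER_CUBIC))
```

```text
(no output)
```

View pics/w1c.png

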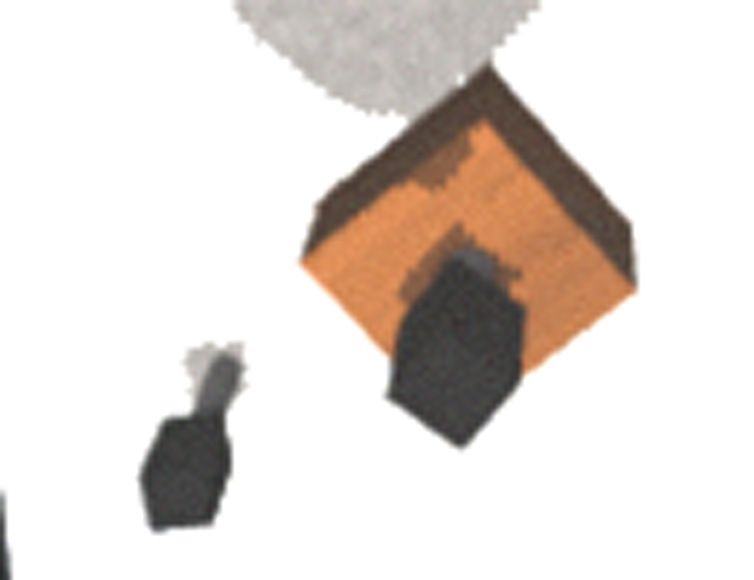

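Run:
```python
from h import *
import pickle
w=pickle.load(open("w1.pkl","rb"));c=lambda u,v:(220+u/5.8,190+v/5.8)
X=atz(w,[c(388,397),c(460,447),c(522,380)],.107);print(X)
d=np.diff(X,axis=0);print(np.linalg.norm(d,axis=1),np.arctan2(d[:,1],d[:,0]))
print("center",(X[0]+X[2])/2)
S=atz(w,[c(303,263),c(485,122),c(635,292)],.045);print(S,(S[0]+S[2])/2)
d=np.diff(S,axis=0);print(np.linalg.norm(d,axis=1),np.arctan2(d[:,1],d[:,0]))
print(w["pose"])
```

```text
[[0.55608704 0.30676459 0.107     ]
 [0.57278053 0.31744234 0.107     ]
 [0.56179    0.3358963  0.107     ]]
[0.01981633 0.02147884] [0.5690547  2.10794859]
center [0.55893852 0.32133044 0.107     ]
[[0.54264058 0.28332979 0.045     ]
 [0.52254331 0.33867076 0.045     ]
 [0.57702947 0.35873602 0.045     ]] [0.55983502 0.32103291 0.045     ]
[0.05887719 0.05806338] [1.91914084 0.35285153]
[[ 0.32731435 -0.89658621 -0.29832616  0.38132763]
 [ 0.94491492  0.31022119  0.10439637  0.41041865]
 [-0.00105325 -0.31606327  0.94873753  0.49342356]
 [ 0.          0.          0.          1.        ]]
```

>>> drive_tool([
  [-3.6,-1.4,0,0,0,0,-1],
  [-3.6,-1.4,0,0,0,0,-1],
  [0,0,2,0,0,0.115,-1],
  [0,0,2,0,0,0.115,-1],
  [0,0,2,0,0,0.115,-1],
  [0,0,2,0,0,0.115,-1],
  [0,0,2,0,0,0.115,-1],
  [0,0,0,0,0,0.115,-1],
  [0,0,0,0,0,0,-1],
])

```text
clock: 1.95
tcp_pos: [0.5096, 0.34, 0.215]
eef_rot: [-0.001, 0.486, 0.874, -0.001]
force: [0.6, 0.8, 0.7]
width: 1.003
```

Run:
```python
from h import *
import pickle
o=bot.observe();print(o["tcp_pos"],o["eef_rot"],o["clock"],o["force"],o["joints"])
w=vision.camera_params("wrist");im=vision.camera("wrist");pickle.dump(w,open("w2.pkl","wb"))
cv2.imwrite("pics/w2.png",np.clip(im[:,:,::-1]*1.6,0,255).astype(np.uint8))
```

```text
[0.50955523 0.34003017 0.21501124] [-0.00137498  0.48647721  0.87369094 -0.00147391] 1.95 [0.58569105 0.82994424 0.68643322] [ 4.03409560e-01  1.47064016e-01  1.63768324e+00  3.76013940e-04
  1.36085997e+00 -1.51357319e-01]
```

View pics/w2.png

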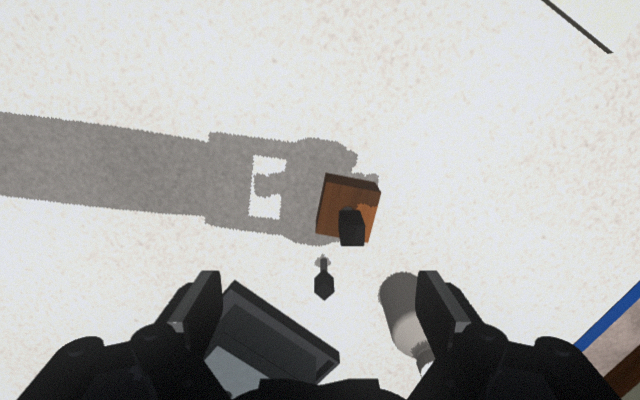

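Run:
```python
from h import *
im=cv2.imread("pics/w2.png");c=im[160:310,290:410]
cv2.imwrite("pics/w2c.png",cv2.resize(np.clip(c.astype(float)*1.3,0,255).astype(np.uint8),None,fx=4,fy=4,interpolation=cv2.INTER_CUBIC))
```

```text
(no output)
```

View pics/w2c.png

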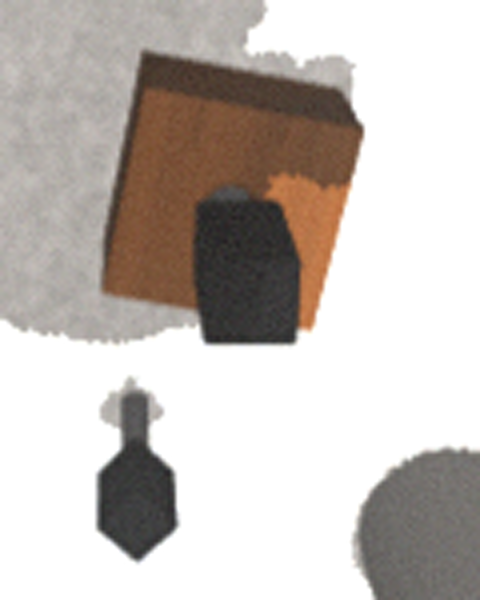

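Run:
```python
from h import *
import pickle
w=pickle.load(open("w2.pkl","rb"));c=lambda u,v:(290+u/4,160+v/4)
X=atz(w,[c(205,343),c(297,343),c(299,262)],.107);print(X)
d=np.diff(X,axis=0);print(np.linalg.norm(d,axis=1),np.arctan2(d[:,1],d[:,0]))
print("center",(X[0]+X[2])/2)
S=atz(w,[c(147,88),c(362,127),c(312,328),c(104,291)],.045);print(S,S.mean(0))
d=np.diff(S,axis=0);print(np.linalg.norm(d,axis=1),np.arctan2(d[:,1],d[:,0]))
t=bot.observe()
Rm=R.from_quat(t["eef_rot"],scalar_first=True).as_matrix();print(Rm)
for C in [(X[0]+X[2])/2,S.mean(0)]: print((C-t["tcp_pos"])@Rm)
p=vision.camera_params("scene");s=vision.camera_params("side")
C=S.mean(0);ax=np.array([np.cos(.55),np.sin(.55),0]);ay=np.array([-ax[1],ax[0],0])
for z in(.065,.107):
  for i in(-1,1):
    for j in(-1,1):
      q=np.r_[C[:2],z]+.011*(i*ax+j*ay); print(z,(proj(p,q)-[250,140])*3.8,(proj(s,q)-[195,165])*2.9)
```

```text
[[0.55577247 0.30608245 0.107     ]
 [0.57381194 0.31729616 0.107     ]
 [0.56289865 0.33415607 0.107     ]]
[0.02124075 0.02008374] [0.55616561 2.14526581]
center [0.55933556 0.32011926 0.107     ]
[[0.52147128 0.33764308 0.045     ]
 [0.57584389 0.35881222 0.045     ]
 [0.59759143 0.30349724 0.045     ]
 [0.54223735 0.28228823 0.045     ]] [0.55928599 0.32056019 0.045     ]
[0.05834821 0.05943655 0.05927812] [ 0.37127844 -1.19620197 -2.77569454]
[[-5.30134903e-01  8.47912393e-01 -1.24859598e-03]
 [ 8.47913185e-01  5.30135056e-01 -2.32187111e-04]
 [ 4.65050173e-04 -1.18179149e-03 -9.99999194e-01]]
[-0.04303469  0.03089847  0.10951697]
[-0.04266337  0.03116346  0.17151688]
0.065 [[657.76498267 146.58738978]] [[234.53333776 443.2161552 ]]
0.065 [[680.56671472 132.71181036]] [[238.91822245 476.20903679]]
0.065 [[678.00735816 168.19096884]] [[194.24748369 448.33872931]]
0.065 [[700.87007316 154.07108695]] [[197.61289691 481.60299577]]
0.107 [[672.37250925 113.8236388 ]] [[231.15813288 393.00228366]]
0.107 [[695.86330643  99.67371654]] [[235.6040465  426.15611879]]
0.107 [[693.4598054  135.90893072]] [[189.17136614 398.12442667]]
0.107 [[717.01359949 121.50022188]] [[192.4956914  431.56612991]]
```

>>> drive_tool([
  [-2.1,1.5,0,0,0,0,-1],
  [-2.2,1.6,0,0,0,0,-1],
  [0,0,3,0,0,0,-0.3],
  [0,0,3,0,0,0,-0.3],
  [0,0,3,0,0,0,-0.3],
  [0,0,3,0,0,0,-0.3],
  [0,0,1.5,0,0,0,-0.3],
  [0,0,0,0,0,0,-0.3],
], force=70)

```text
clock: 2.67
tcp_pos: [0.5577, 0.3189, 0.0783]
eef_rot: [-0.002, 0.485, 0.875, -0.003]
force: [-1.2, -0.7, 0.5]
width: 0.651
```

Run:
```python
from h import *
import pickle
o=bot.observe();print(o["tcp_pos"],o["eef_rot"],o["clock"],o["force"],o["width"])
w=vision.camera_params("wrist");im=vision.camera("wrist");pickle.dump(w,open("w3.pkl","wb"))
cv2.imwrite("pics/w3.png",np.clip(im[:,:,::-1]*1.8,0,255).astype(np.uint8))
im=vision.camera("side")[180:370,150:420]
cv2.imwrite("pics/sd3.png",cv2.resize(np.clip(im[:,:,::-1]*1.8,0,255).astype(np.uint8),None,fx=2.8,fy=2.8))
```

```text
[0.55767407 0.31885305 0.07826644] [-0.00234404  0.48490321  0.87456101 -0.00253425] 2.6667 [-1.24099178 -0.73954721  0.48357984] 0.6506656302786148
```

View pics/w3.png

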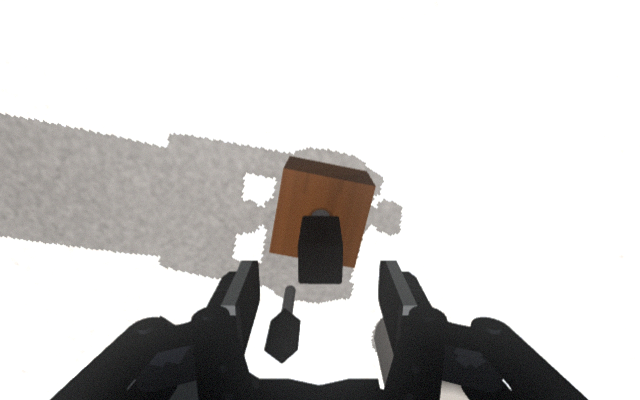

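View pics/sd3.png

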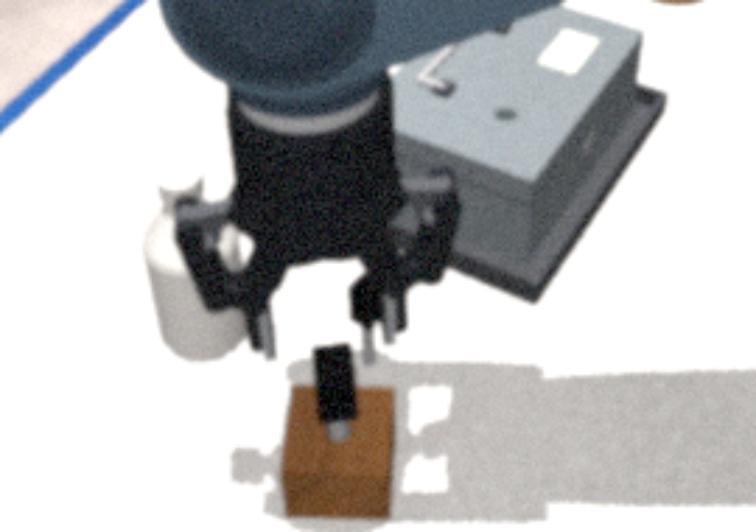

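Run:
```python
from h import *
import pickle
w=pickle.load(open("w3.pkl","rb"));s=vision.camera_params("side")
t=bot.observe();Rm=R.from_quat(t["eef_rot"],scalar_first=True).as_matrix()
X=atz(w,[(300,283),(342,283),(298.5,218),(342,217)],.107);print(X);C=X[:2].mean(0)
print((X-t["tcp_pos"])@Rm)
X=atz(w,[(290,166),(373,186),(356,267),(270,251)],.045);print(X.mean(0),(X.mean(0)-t["tcp_pos"])@Rm)
for a in ([0,0,0],[0,0,-.0187],[0,.028,-.009],[0,-.028,-.009]): print(a,(proj(s,t["tcp_pos"]+Rm@np.array(a))-[150,180])*2.8,proj(w,t["tcp_pos"]+Rm@np.array(a)))
for z in (.045,.065,.107): print(z,(proj(s,[.5593,.3203,z])-[150,180])*2.8)
```

```text
[[0.55595938 0.30600571 0.107     ]
 [0.57372451 0.31719535 0.107     ]
 [0.53752633 0.3353243  0.107     ]
 [0.5544871  0.34656027 0.107     ]]
[[-0.00916936 -0.01147377 -0.0238441 ]
 [-0.00906845  0.0095214  -0.02382013]
 [ 0.02546209 -0.01161169 -0.0238498 ]
 [ 0.02602774  0.00872532 -0.02382666]]
[0.55978623 0.32120786 0.045     ] [ 0.00171858 -0.00025661  0.03816701]
[0, 0, 0] [[331.10704152 381.93918568]] [[322.8283785  246.08937679]]
[0, 0, -0.0187] [[329.28028591 360.09501861]] [[322.98713581 261.81035321]]
[0, 0.028, -0.009] [[278.57584504 378.1931601 ]] [[375.4803469  253.48634337]]
[0, -0.028, -0.009] [[381.35411121 364.79309306]] [[270.42929818 253.04221079]]
0.045 [[336.90201904 425.49472222]]
0.065 [[335.06203517 403.84950849]]
0.107 [[330.99842189 355.43248362]]
```

>>> drive_tool([
  [0.15,-0.05,0.4,0,0,0,-0.3],
  [0,0,0,0,0,0,1],
  [0,0,0,0,0,0,1],
  [0,0,0,0,0,0,1],
  [0,0,0,0,0,0,1],
  [0,0,0,0,0,0,1],
  [0,0,0,0,0,0,1],
], force=70)

```text
clock: 3.35
tcp_pos: [0.5594, 0.3202, 0.0784]
eef_rot: [0.0, 0.486, 0.874, 0.0]
force: [-0.2, -0.4, -0.1]
width: 0.002
```

Run:
```python
from h import *
import pickle
o=bot.observe();print(o["tcp_pos"],o["eef_rot"],o["clock"],o["force"],o["wrist_torque"],o["width"])
w=vision.camera_params("wrist");im=vision.camera("wrist");pickle.dump(w,open("w4.pkl","wb"))
cv2.imwrite("pics/w4.png",np.clip(im[:,:,::-1]*1.8,0,255).astype(np.uint8))
im=vision.camera("side")[180:370,150:420]
cv2.imwrite("pics/sd4.png",cv2.resize(np.clip(im[:,:,::-1]*1.8,0,255).astype(np.uint8),None,fx=2.8,fy=2.8))
```

```text
[0.55938753 0.32018054 0.07840489] [1.15111066e-04 4.86317998e-01 8.73781882e-01 1.18255889e-04] 3.35 [-0.15088896 -0.40314396 -0.08185079] [ 0.01830438 -0.01496441 -0.0330464 ] 0.0023752683318177454
```

View pics/w4.png

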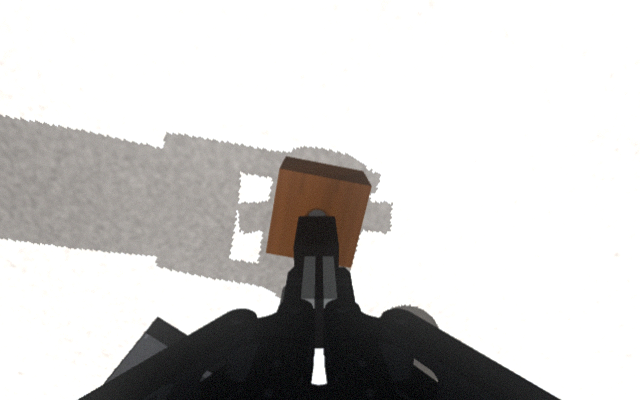

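View pics/sd4.png

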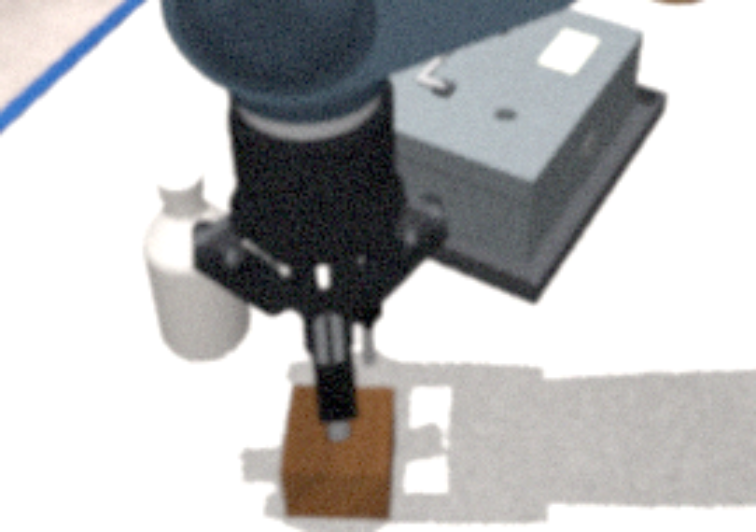

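Run:
```python
from h import *
im=vision.camera("wrist")[190:310,250:400].astype(float)
a=cv2.resize(np.clip((im/90)**.6*255,0,255)[:,:,::-1].astype(np.uint8),None,fx=5,fy=5,interpolation=cv2.INTER_CUBIC)
cv2.imwrite("pics/w5.png",a)
im=vision.camera("side")[280:340,230:320].astype(float)
a=cv2.resize(np.clip((im/90)**.6*255,0,255)[:,:,::-1].astype(np.uint8),None,fx=8,fy=8,interpolation=cv2.INTER_CUBIC)
cv2.imwrite("pics/sd5.png",a)
```

```text
(no output)
```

View pics/w5.png

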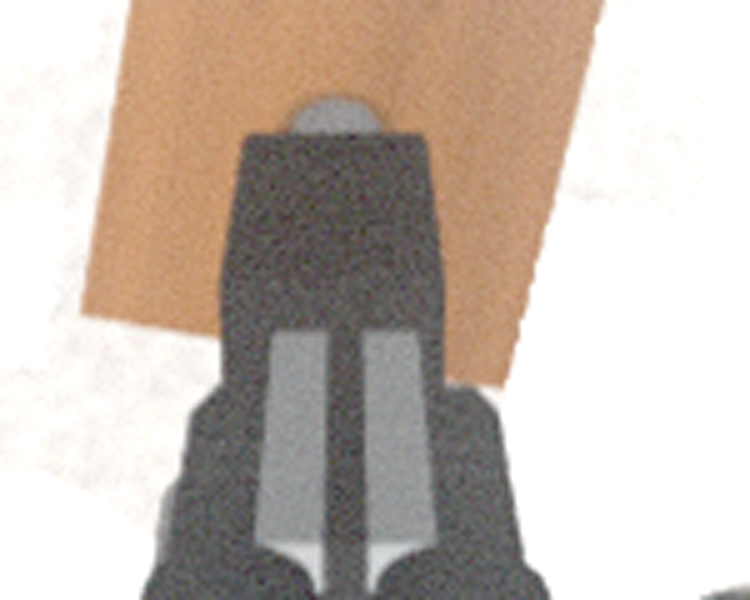

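View pics/sd5.png

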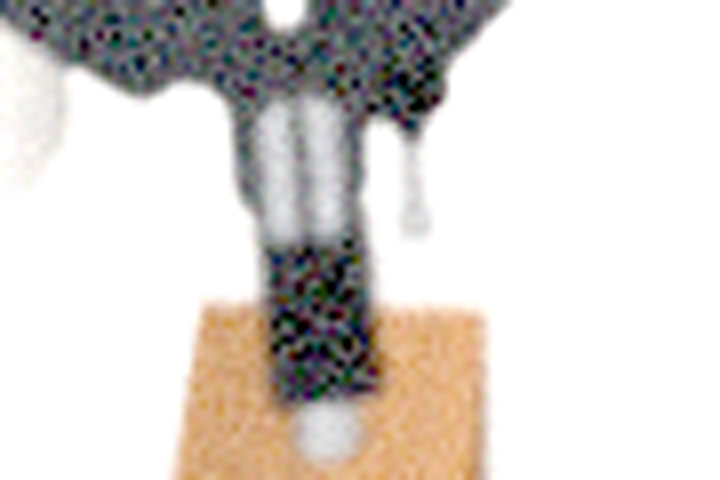

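>>> drive_tool([
  [0,0,0,0,0,0,-0.5],
  [0,0,0,0,0,0,-0.5],
  [0,0,0,0,0,0,-0.5],
  [0,0,0,0,0,0,-0.5],
  [0,0,0,0,0,0,-0.5],
])

```text
clock: 3.97
tcp_pos: [0.5593, 0.3202, 0.0782]
eef_rot: [-0.0, 0.486, 0.874, -0.0]
force: [-0.5, -1.1, -0.2]
width: 0.712
```

```bash
cat > snap.py <<'E'
import sys
from h import *
import pickle
n=sys.argv[1]
o=bot.observe();print(o["tcp_pos"].round(4),o["eef_rot"].round(4),o["clock"],o["force"].round(2),o["wrist_torque"].round(3),o["width"])
w=vision.camera_params("wrist")
g=lambda im,s:np.clip((im.astype(float)/s)**.7*255,0,255)[:,:,::-1].astype(np.uint8)
a=g(vision.camera("wrist"),130)
cv2.imwrite(f"pics/w{n}.png",a);pickle.dump((w,o),open(f"w{n}.pkl","wb"))
if len(sys.argv)>2:
    b=vision.camera("side")[160:360,150:420]
    cv2.imwrite(f"pics/sd{n}.png",cv2.resize(g(b,130),None,fx=2.8,fy=2.8,interpolation=cv2.INTER_CUBIC))
E
python3 snap.py 6 s
```

```text
[0.5593 0.3202 0.0782] [-0.      0.4863  0.8738 -0.    ] 3.9667 [-0.52 -1.14 -0.23] [ 0.015 -0.035 -0.012] 0.7116726266052095
```

View pics/sd6.png

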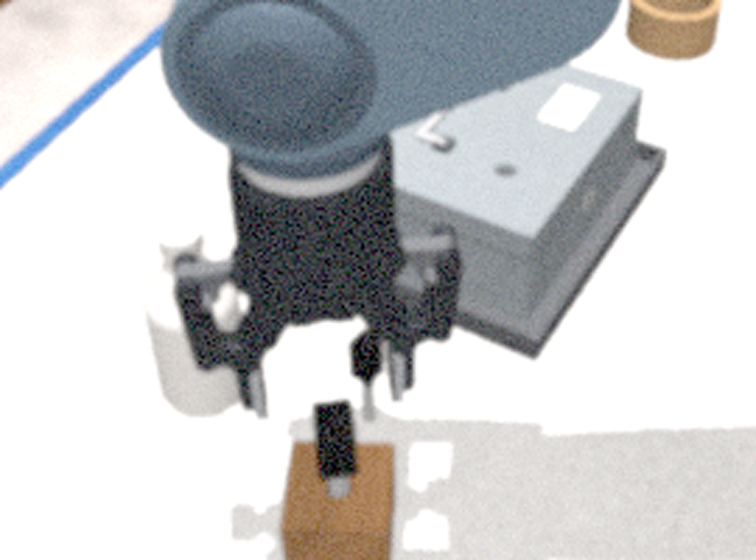

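View pics/w6.png

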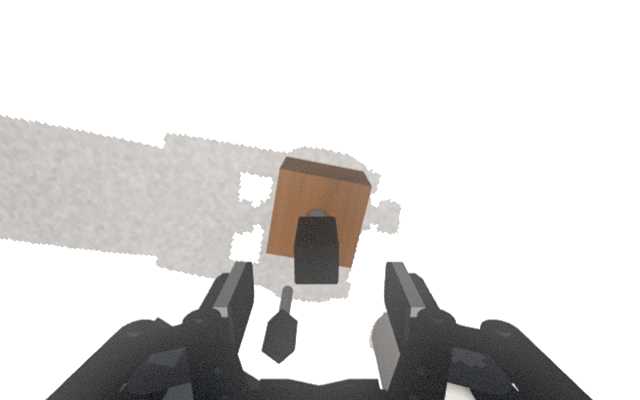

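>>> drive_tool([
  [0,0,0.6,0,0,0,-0.5],
  [0,0,0.6,0,0,0,-0.5],
  [0,0,0.6,0,0,0,-0.5],
  [0,0,0,0,0,0,-0.5],
  [0,0,0,0,0,0,-0.5],
])

```text
clock: 4.48
tcp_pos: [0.5586, 0.3199, 0.0591]
eef_rot: [-0.001, 0.486, 0.874, -0.001]
force: [-1.0, -0.3, 0.5]
width: 0.748
```

```bash
python3 snap.py 7 s
```

```text
[0.5586 0.3199 0.0591] [-6.000e-04  4.864e-01  8.737e-01 -7.000e-04] 4.4833 [-1.04 -0.32  0.5 ] [ 0.009 -0.016  0.083] 0.7477052829275347
```

View pics/sd7.png

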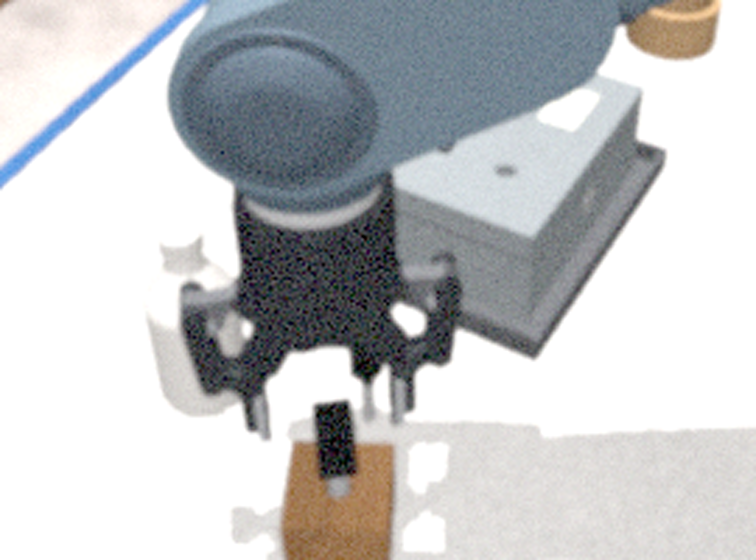

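View pics/w7.png

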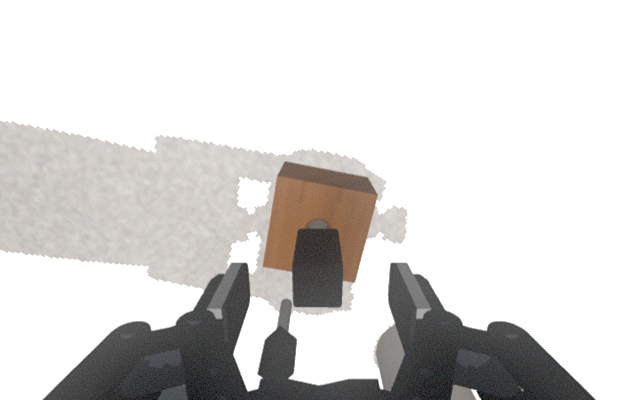

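>>> drive_tool([
  [0,0,0.5,0,0,0,-0.5],
  [0,0,0.5,0,0,0,-0.5],
  [0,0,0,0,0,0,-0.5],
  [0,0,0,0,0,0,0],
  [0,0,0,0,0,0,0.3],
  [0,0,0,0,0,0,1],
  [0,0,0,0,0,0,1],
  [0,0,0,0,0,0,1],
  [0,0,0,0,0,0,1],
], force=50)

```text
clock: 5.33
tcp_pos: [0.5596, 0.3203, 0.0506]
eef_rot: [0.0, 0.486, 0.874, 0.0]
force: [0.2, -0.7, 1.0]
width: 0.243
```

```bash
python3 snap.py 8 s
```

```text
[0.5596 0.3203 0.0506] [2.000e-04 4.864e-01 8.738e-01 3.000e-04] 5.3333 [ 0.2  -0.66  1.04] [-0.011 -0.042  0.024] 0.24309994574860783
```

View pics/sd8.png

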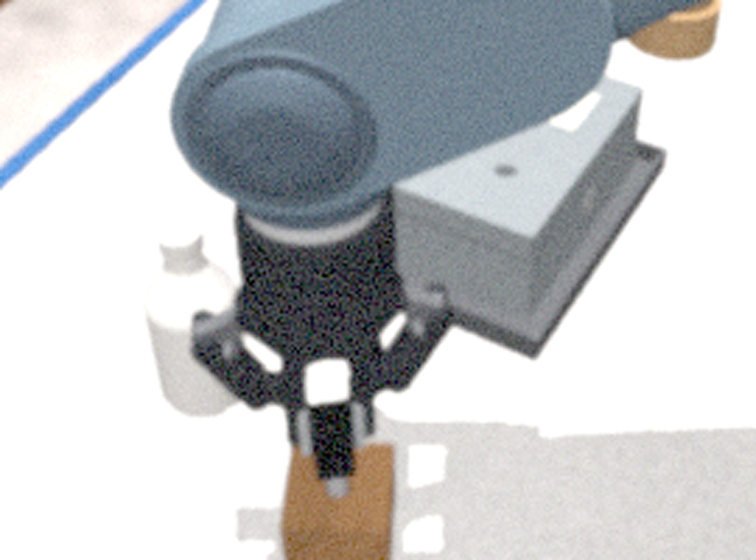

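View pics/w8.png

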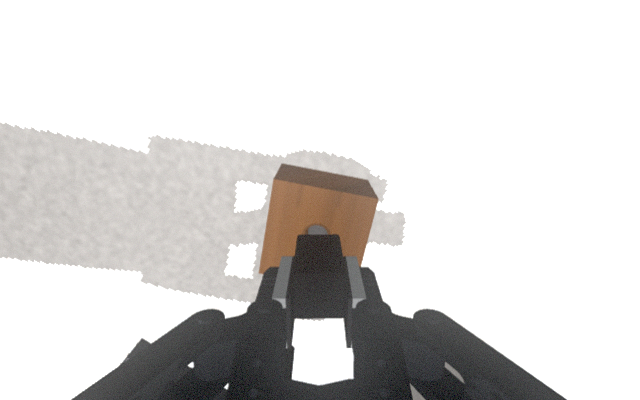

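Run:
```python
from h import *
def fit(L,W):
    L=np.array(L,float);W=np.array(W,float)
    l0=L.mean(0);w0=W.mean(0);H=(L-l0).T@(W-w0);th=np.arctan2(H[0,1]-H[1,0],H[0,0]+H[1,1])
    c,s=np.cos(th),np.sin(th);Rm=np.array([[c,-s],[s,c]]);t=w0-Rm@l0
    return th,t,(L@Rm.T+t-W).round(4)
print(fit([(.091,.121),(.091,-.121),(-.091,.121),(.091,.121),(-.091,.121),(-.091,-.121),(-.091,-.121)],
[(.6737,.1290),(.6392,-.1109),(.4939,.1507),(.6704,.1285),(.4994,.1530),(.4647,-.0850),(.4594,-.0766)]))
lid=[(-.07,-.1),(-.07,.1),(.07,.1),(.07,-.1)]
print(fit(lid+lid+[(-.022,.045)]*2,[(.4882,-.0710),(.5133,.1265),(.6510,.1072),(.6281,-.0892),(.4847,-.0694),(.5098,.1240),(.6454,.1075),(.6199,-.0873),(.5538,.0649),(.5502,.0657)]))
```

```text
(np.float64(-0.14368244216912895), array([0.56763378, 0.02227381]), array([[ 0.0013, -0.    ],
       [ 0.0012,  0.0004],
       [ 0.001 ,  0.0044],
       [ 0.0046,  0.0005],
       [-0.0045,  0.0021],
       [-0.0045,  0.0006],
       [ 0.0008, -0.0078]]))
(np.float64(-0.12725770119207458), array([0.56766219, 0.01840435]), array([[-0.0027, -0.0009],
       [-0.0024, -0.    ],
       [-0.0012,  0.0015],
       [-0.0037, -0.0005],
       [ 0.0008, -0.0025],
       [ 0.0011,  0.0025],
       [ 0.0044,  0.0012],
       [ 0.0045, -0.0024],
       [-0.0022,  0.0009],
       [ 0.0014,  0.0001]]))
```

>>> drive_tool([
  [0,0,0,0,0,0,1],
  [0,0,-1.5,0,0,0,1],
  [0,0,-1.5,0,0,0,1],
  [0,0,-2,0,0,0,1],
  [0,0,-2,0,0,0,1],
  [0,0,-2,0,0,0,1],
  [0,0,0,0,0,0,1],
  [0,0,0,0,0,0,1],
], force=80)

```text
clock: 6.1
tcp_pos: [0.5602, 0.3205, 0.1425]
eef_rot: [0.001, 0.486, 0.874, 0.001]
force: [-0.7, -0.8, -1.0]
width: 0.24
```

```bash
python3 snap.py 9 s
```

```text
[0.5602 0.3205 0.1425] [0.0012 0.4863 0.8738 0.0014] 6.1 [-0.74 -0.84 -1.04] [ 0.02  -0.042 -0.007] 0.23984937513658644
```

View pics/sd9.png

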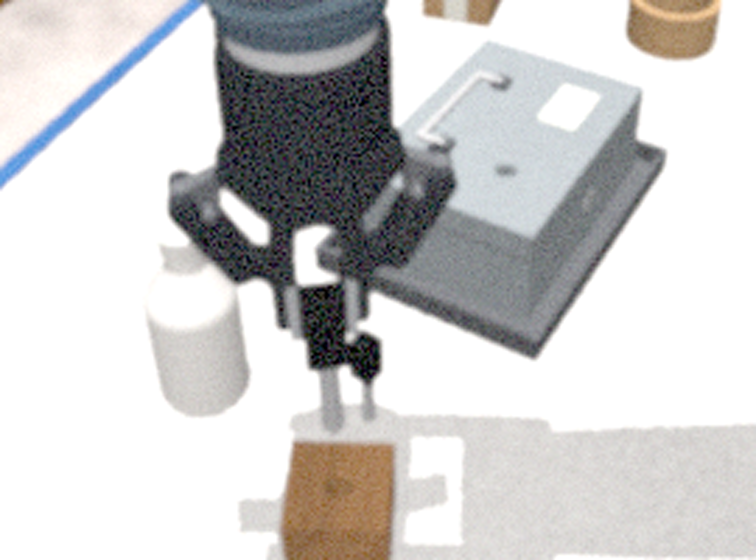

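View pics/w9.png

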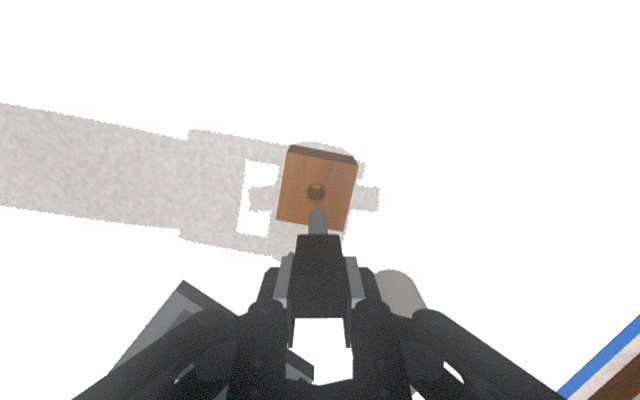

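Run:
```python
from h import *
import pickle
w,o=pickle.load(open("w9.pkl","rb"));s=vision.camera_params("side");t=o["tcp_pos"]
X=[t[0],t[1],t[2]-.0456]
print((proj(s,X)-[150,160])*2.8,proj(w,X))
print((proj(s,[t[0],t[1],t[2]+.0144])-[150,160])*2.8,proj(w,[t[0],t[1],t[2]+.0144]))
print("home pose est",)
c,sn=np.cos(-.127),np.sin(-.127);Rm=np.array([[c,-sn],[sn,c]]);t0=np.array([.5677,.0184])
for n,l in dict(hole=(-.022,.045),L=(-.076,.06),Rr=(-.076,-.06),E=(0,-.106),nl=(-.07,.1),nr=(-.07,-.1)).items(): print(n,Rm@l+t0)
```

```text
[[330.29349296 423.20845627]] [[317.09428868 214.18036158]]
[[323.97798942 347.88055593]] [[317.04459543 252.38308927]]
home pose est
hole [0.55157683 0.06582408]
L [0.49991161 0.08754285]
Rr [ 0.48471255 -0.03149071]
E [ 0.55427416 -0.08674631]
nl [0.51092964 0.12646075]
nr [ 0.48559787 -0.07192851]
```

>>> drive_tool([
  [-2.03,-2.69,0,0,0,0,1],
  [-2.03,-2.69,0,0,0,0,1],
  [-2.03,-2.69,0,0,0,0,1],
  [-2.03,-2.69,0,0,0,0,1],
  [-2.03,-2.69,0,0,0,0,1],
  [-2.03,-2.69,0,0,0,0,1],
  [-2.03,-2.69,0,0,0,0,1],
  [0,0,0,0,0,0.115,1],
  [0,0,0,0,0,0.115,1],
  [0,0,0,0,0,0.115,1],
  [0,0,0,0,0,0.115,1],
  [0,0,0,0,0,0.115,1],
  [0,0,0,0,0,0.115,1],
  [0,0,0,0,0,0,1],
  [0,0,0,0,0,0,1],
  [0,0,0,0,0,0,1],
])

```text
clock: 7.53
tcp_pos: [0.4735, 0.1002, 0.1393]
eef_rot: [-0.001, 0.752, 0.659, -0.001]
force: [0.1, -0.5, -2.0]
width: 0.239
```

```bash
python3 snap.py 10 s
```

```text
[0.4735 0.1002 0.1393] [-6.000e-04  7.524e-01  6.587e-01 -6.000e-04] 7.5333 [ 0.09 -0.52 -2.04] [0.037 0.018 0.004] 0.2387950356036849
```

View pics/w10.png

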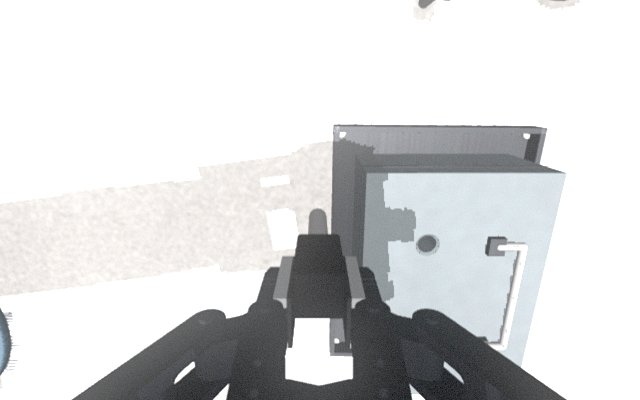

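View pics/sd10.png

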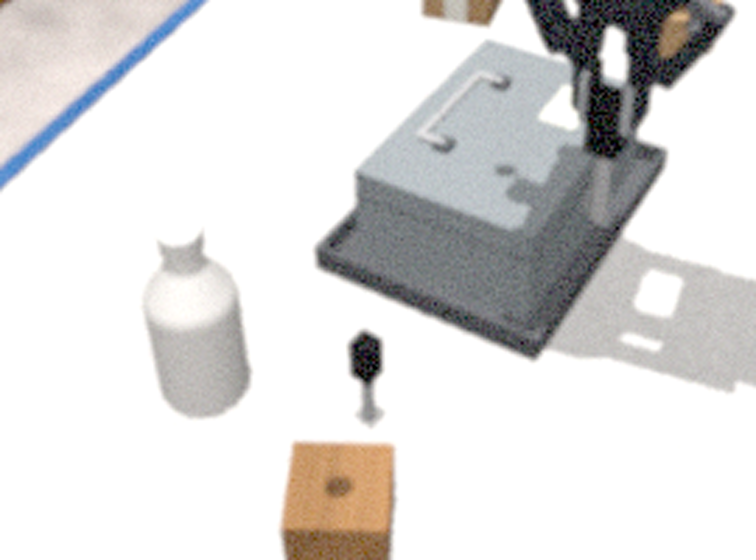

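Run:
```python
from h import *
import pickle
w,o=pickle.load(open("w10.pkl","rb"));t=o["tcp_pos"]
im=cv2.imread("pics/w10.png")[110:370,320:580]
cv2.imwrite("pics/w10c.png",cv2.resize(im,None,fx=2.3,fy=2.3,interpolation=cv2.INTER_CUBIC))
T=atz(w,[(333,125.5),(545,128),(331,353)],.022);print("tray top",T)
d=T[1]-T[0];e=T[2]-T[0];print(np.arctan2(d[1],d[0]),np.arctan2(e[1],e[0])+np.pi/2,np.linalg.norm(d),np.linalg.norm(e))
print("hole",atz(w,[(428,244)],.085)); L=atz(w,[(364,173),(562,173)],.085);print(L,np.linalg.norm(L[1]-L[0]))
print(t, proj(w,t-[0,0,.0456]))
```

```text
tray top [[ 0.49402339  0.15312276  0.022     ]
 [ 0.67301678  0.12730706  0.022     ]
 [ 0.46355918 -0.08312982  0.022     ]]
-0.14323937460913475 -0.1282399819717699 0.18084546998396372 0.23820862924534653
hole [[0.55247295 0.06343636 0.085     ]]
[[0.50987637 0.12381516 0.085     ]
 [0.64710355 0.10562323 0.085     ]] 0.13842776672759743
[0.47349629 0.10019737 0.13934479] [[316.81223378 215.2483502 ]]
```

View pics/w10c.png

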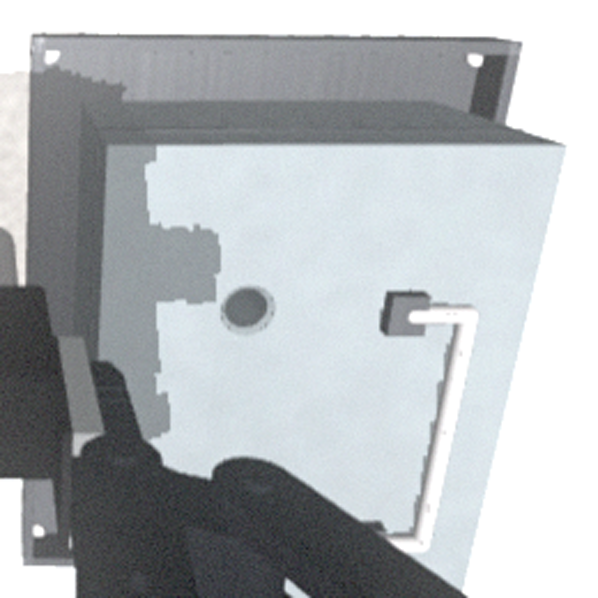

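>>> drive_tool([
  [0,0,2.2,0,0,0,1],
  [0,0,2.1,0,0,0,1],
  [0,1.0,0,0,0,0,1],
  [0,0.9,0,0,0,0,1],
  [0,0,0,0,0,0,1],
  [0,0,0,0,0,0,1],
  [0,0,0,0,0,0,1],
])

```text
clock: 8.22
tcp_pos: [0.494, 0.0975, 0.0985]
eef_rot: [0.001, 0.753, 0.658, 0.001]
force: [0.2, -0.0, -0.9]
width: 0.237
```

>>> drive_tool([
  [0,0.2,0,0,0,0,1],
  [0,0,0,0,0,0,1],
  [0,0,0,0,0,0,1],
])

```text
clock: 8.47
tcp_pos: [0.4951, 0.0974, 0.0975]
eef_rot: [0.0, 0.753, 0.658, 0.0]
force: [-0.2, 1.1, -0.6]
width: 0.237
```

>>> drive_tool([
  [0,0.2,0,0,0,0,1],
  [0,0,0,0,0,0,1],
  [0,0,0,0,0,0,1],
])

```text
clock: 8.72
tcp_pos: [0.497, 0.0971, 0.0972]
eef_rot: [0.0, 0.753, 0.658, 0.0]
force: [-0.2, 0.3, -0.1]
width: 0.241
```

>>> drive_tool([
  [0,0.15,0,0,0,0,1],
  [0,0,0,0,0,0,1],
  [0,0,0,0,0,0,1],
])

```text
clock: 8.97
tcp_pos: [0.4984, 0.0969, 0.0972]
eef_rot: [-0.0, 0.753, 0.658, -0.0]
force: [-0.0, 0.5, -0.3]
width: 0.244
```

>>> drive_tool([
  [0,0.15,0,0,0,0,1],
  [0,0,0,0,0,0,1],
  [0,0,0,0,0,0,1],
])

```text
clock: 9.22
tcp_pos: [0.5, 0.0966, 0.0972]
eef_rot: [0.0, 0.753, 0.658, 0.0]
force: [0.9, -0.5, -0.8]
width: 0.238
```

>>> drive_tool([
  [0,0.15,0,0,0,0,1],
  [0,0,0,0,0,0,1],
  [0,0,0,0,0,0,1],
])

```text
clock: 9.47
tcp_pos: [0.5013, 0.0965, 0.0971]
eef_rot: [-0.0, 0.753, 0.658, -0.0]
force: [0.4, 0.1, -0.7]
width: 0.239
```

>>> drive_tool([
  [0,0.1,0,0,0,0,1],
  [0,0,0,0,0,0,1],
  [0,0,0,0,0,0,1],
])

```text
clock: 9.72
tcp_pos: [0.5019, 0.0964, 0.097]
eef_rot: [-0.0, 0.753, 0.658, -0.0]
force: [-1.2, 0.9, -0.3]
width: 0.239
```

>>> drive_tool([
  [0,0.1,0,0,0,0,1],
  [0,0,0,0,0,0,1],
  [0,0,0,0,0,0,1],
])

```text
clock: 9.97
tcp_pos: [0.5027, 0.0963, 0.0968]
eef_rot: [-0.001, 0.753, 0.658, -0.001]
force: [-3.8, 0.3, -0.4]
width: 0.238
```

>>> drive_tool([
  [0,0.03,0,0,0,0,1],
  [0,0,0,0,0,0,1],
  [0,0,0,0,0,0,1],
])

```text
clock: 10.22
tcp_pos: [0.5031, 0.0963, 0.0969]
eef_rot: [-0.001, 0.753, 0.658, -0.0]
force: [-4.3, 0.5, 0.4]
width: 0.234
```

>>> drive_tool([
  [0,0,0,0,0,0,1],
  [0,0,0,0,0,0,1],
])

```text
clock: 10.38
tcp_pos: [0.5032, 0.0962, 0.097]
eef_rot: [-0.0, 0.753, 0.658, -0.0]
force: [-5.3, -0.4, 0.7]
width: 0.236
```

>>> drive_tool([
  [0,0,0,0,0,0,1],
  [0,0,0,0,0,0,1],
])

```text
clock: 10.55
tcp_pos: [0.5032, 0.0962, 0.0969]
eef_rot: [-0.0, 0.753, 0.658, -0.0]
force: [-4.7, 0.8, -0.8]
width: 0.242
```

>>> drive_tool([
  [0,0,0,0,0,0,1],
  [0,0,0,0,0,0,1],
])

```text
clock: 10.72
tcp_pos: [0.5032, 0.0962, 0.0969]
eef_rot: [-0.0, 0.753, 0.658, -0.0]
force: [-4.9, 0.6, 0.1]
width: 0.239
```

>>> drive_tool([
  [0,-1.0,0,0,0,0,1],
  [-3.0,0,0,0,0,0,1],
  [-3.0,0,0,0,0,0,1],
  [-3.0,0,0,0,0,0,1],
  [-3.0,0,0,0,0,0,1],
  [0,0,0,0,0,0,1],
  [0,0,0,0,0,0,1],
  [0,0.4,0,0,0,0,1],
  [0,0,0,0,0,0,1],
  [0,0,0,0,0,0,1],
])

```text
clock: 11.55
tcp_pos: [0.4821, -0.0212, 0.0974]
eef_rot: [0.0, 0.753, 0.658, 0.0]
force: [-0.2, -0.3, -1.3]
width: 0.241
```

>>> drive_tool([
  [0,0.15,0,0,0,0,1],
  [0,0,0,0,0,0,1],
  [0,0,0,0,0,0,1],
])

```text
clock: 11.8
tcp_pos: [0.4832, -0.0217, 0.0972]
eef_rot: [0.0, 0.753, 0.658, 0.0]
force: [0.6, 0.3, -0.1]
width: 0.236
```

>>> drive_tool([
  [0,0.15,0,0,0,0,1],
  [0,0,0,0,0,0,1],
  [0,0,0,0,0,0,1],
])

```text
clock: 12.05
tcp_pos: [0.4846, -0.0223, 0.0972]
eef_rot: [-0.0, 0.753, 0.658, -0.0]
force: [-0.8, -0.0, -1.0]
width: 0.239
```

>>> drive_tool([
  [0,0.1,0,0,0,0,1],
  [0,0,0,0,0,0,1],
  [0,0,0,0,0,0,1],
])

```text
clock: 12.3
tcp_pos: [0.4855, -0.0225, 0.0972]
eef_rot: [-0.0, 0.753, 0.658, -0.0]
force: [1.1, 0.3, -0.8]
width: 0.239
```

>>> drive_tool([
  [0,0.1,0,0,0,0,1],
  [0,0,0,0,0,0,1],
  [0,0,0,0,0,0,1],
])

```text
clock: 12.55
tcp_pos: [0.4861, -0.0226, 0.097]
eef_rot: [-0.0, 0.753, 0.658, -0.0]
force: [-1.2, 0.5, -0.2]
width: 0.235
```

>>> drive_tool([
  [0,0.1,0,0,0,0,1],
  [0,0,0,0,0,0,1],
  [0,0,0,0,0,0,1],
])

```text
clock: 12.8
tcp_pos: [0.4869, -0.0226, 0.0969]
eef_rot: [-0.001, 0.753, 0.658, -0.001]
force: [-3.3, -1.1, 0.0]
width: 0.239
```

>>> drive_tool([
  [0,0,0,0,0,0,1],
])

```text
clock: 12.88
tcp_pos: [0.487, -0.0226, 0.0969]
eef_rot: [-0.001, 0.753, 0.658, -0.0]
force: [-3.4, -0.4, 0.7]
width: 0.239
```

>>> drive_tool([
  [0,0.05,0,0,0,0,1],
  [0,0,0,0,0,0,1],
  [0,0,0,0,0,0,1],
])

```text
clock: 13.13
tcp_pos: [0.4875, -0.0227, 0.0969]
eef_rot: [-0.001, 0.753, 0.658, -0.0]
force: [-6.0, -0.6, 0.8]
width: 0.24
```

>>> drive_tool([
  [0,0,0,0,0,0,1],
  [0,0,0,0,0,0,1],
])

```text
clock: 13.3
tcp_pos: [0.4876, -0.0227, 0.097]
eef_rot: [-0.0, 0.753, 0.658, -0.0]
force: [-4.7, 0.9, -1.0]
width: 0.239
```

>>> drive_tool([
  [0,0,0,0,0,0,1],
  [0,0,0,0,0,0,1],
])

```text
clock: 13.47
tcp_pos: [0.4876, -0.0227, 0.097]
eef_rot: [-0.0, 0.753, 0.658, -0.0]
force: [-5.2, 0.9, -1.0]
width: 0.24
```

>>> drive_tool([
  [0,0,0,0,0,0,1],
  [0,0,0,0,0,0,1],
])

```text
clock: 13.63
tcp_pos: [0.4876, -0.0227, 0.097]
eef_rot: [-0.0, 0.753, 0.658, -0.0]
force: [-4.0, 1.3, 0.6]
width: 0.241
```

>>> drive_tool([
  [0,-1.5,0,0,0,0,1],
  [-2.7,0,0,0,0,0,1],
  [-2.7,0,0,0,0,0,1],
  [-2.6,0,0,0,0,0,1],
  [0,2.9,0,0,0,0,1],
  [0,2.9,0,0,0,0,1],
  [0,2.9,0,0,0,0,1],
  [0.8,0,0,0,0,0,1],
  [0.7,0,0,0,0,0,1],
  [0,0,0,0,0,0,1],
  [0,0,0,0,0,0,1],
  [0,0,0,0,0,0,1],
])

```text
clock: 14.63
tcp_pos: [0.5502, -0.0967, 0.0974]
eef_rot: [0.0, 0.753, 0.658, 0.0]
force: [0.1, 1.1, -1.1]
width: 0.238
```

```bash
python3 snap.py 11
```

```text
[ 0.5502 -0.0967  0.0974] [4.000e-04 7.531e-01 6.579e-01 2.000e-04] 14.6333 [ 0.15  1.09 -1.09] [-0.014 -0.048 -0.013] 0.23757996743824408
```

View pics/w11.png

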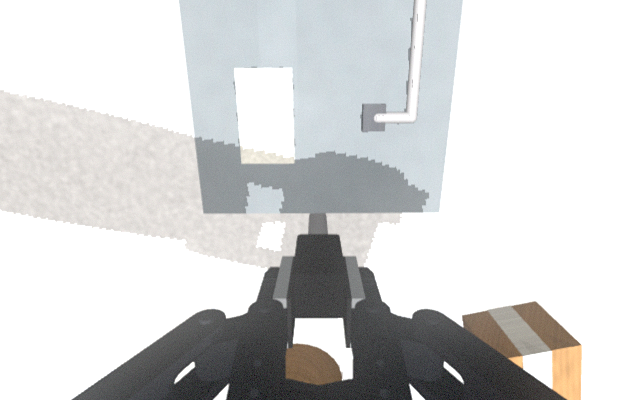

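>>> drive_tool([
  [0.4,0,0,0,0,0,1],
  [0,0,0,0,0,0,1],
  [0,0,0,0,0,0,1],
])

```text
clock: 14.93
tcp_pos: [0.551, -0.0928, 0.0973]
eef_rot: [0.0, 0.753, 0.658, 0.0]
force: [0.2, -0.4, -1.2]
width: 0.236
```

>>> drive_tool([
  [0.2,0,0,0,0,0,1],
  [0,0,0,0,0,0,1],
  [0,0,0,0,0,0,1],
])

```text
clock: 15.18
tcp_pos: [0.5514, -0.0909, 0.0972]
eef_rot: [0.0, 0.753, 0.658, -0.0]
force: [-0.9, 0.4, -1.0]
width: 0.241
```

>>> drive_tool([
  [0.15,0,0,0,0,0,1],
  [0,0,0,0,0,0,1],
  [0,0,0,0,0,0,1],
])

```text
clock: 15.43
tcp_pos: [0.5516, -0.0897, 0.0972]
eef_rot: [0.0, 0.753, 0.658, -0.0]
force: [-0.1, -0.7, -0.8]
width: 0.239
```

>>> drive_tool([
  [0.1,0,0,0,0,0,1],
  [0,0,0,0,0,0,1],
  [0,0,0,0,0,0,1],
])

```text
clock: 15.68
tcp_pos: [0.5517, -0.0889, 0.0972]
eef_rot: [0.0, 0.753, 0.658, -0.0]
force: [-0.9, -1.9, -0.3]
width: 0.236
```

>>> drive_tool([
  [0.1,0,0,0,0,0,1],
  [0,0,0,0,0,0,1],
  [0,0,0,0,0,0,1],
])

```text
clock: 15.93
tcp_pos: [0.5519, -0.088, 0.0973]
eef_rot: [0.0, 0.753, 0.658, -0.0]
force: [-1.4, -4.8, -0.3]
width: 0.24
```

>>> drive_tool([
  [0,0,0,0,0,0,1],
  [0,0,0,0,0,0,1],
])

```text
clock: 16.1
tcp_pos: [0.5519, -0.0879, 0.0973]
eef_rot: [0.0, 0.753, 0.658, -0.0]
force: [-0.8, -4.4, -1.6]
width: 0.238
```

>>> drive_tool([
  [0,0,0,0,0,0,1],
  [0,0,0,0,0,0,1],
])

```text
clock: 16.27
tcp_pos: [0.5519, -0.0878, 0.0972]
eef_rot: [0.0, 0.753, 0.658, -0.0]
force: [-0.6, -6.1, -0.4]
width: 0.235
```

>>> drive_tool([
  [0,0,0,0,0,0,1],
  [0,0,0,0,0,0,1],
])

```text
clock: 16.43
tcp_pos: [0.5519, -0.0878, 0.0972]
eef_rot: [0.0, 0.753, 0.658, -0.0]
force: [-1.4, -5.3, -1.8]
width: 0.237
```

>>> drive_tool([
  [0,0,0,0,0,0,1],
  [0,0,0,0,0,0,1],
])

```text
clock: 16.6
tcp_pos: [0.5519, -0.0878, 0.0972]
eef_rot: [0.0, 0.753, 0.658, -0.0]
force: [-0.8, -4.5, -1.2]
width: 0.237
```

>>> drive_tool([
  [-1.5,0,0,0,0,0,1],
  [0,0,-2.7,0,0,0,1],
  [0,0,-2.8,0,0,0,1],
  [3.28,-0.41,0,0,0,0,1],
  [3.28,-0.41,0,0,0,0,1],
  [3.28,-0.41,0,0,0,0,1],
  [3.28,-0.41,0,0,0,0,1],
  [3.28,-0.42,0,0,0,0,1],
  [0,0,0,0,0,0,1],
  [0,0,0,0,0,0,1],
  [0,0,0,0,0,0,1],
  [0,0,0,0,0,0,1],
])

```text
clock: 17.6
tcp_pos: [0.5515, 0.0625, 0.1521]
eef_rot: [-0.0, 0.754, 0.657, 0.0]
force: [0.3, -0.6, -0.4]
width: 0.24
```

```bash
python3 snap.py 12 s
```

```text
[0.5515 0.0625 0.1521] [-4.000e-04  7.535e-01  6.574e-01  1.000e-04] 17.6 [ 0.26 -0.6  -0.37] [-0.01  -0.004 -0.012] 0.23982203413689415
```

View pics/w12.png

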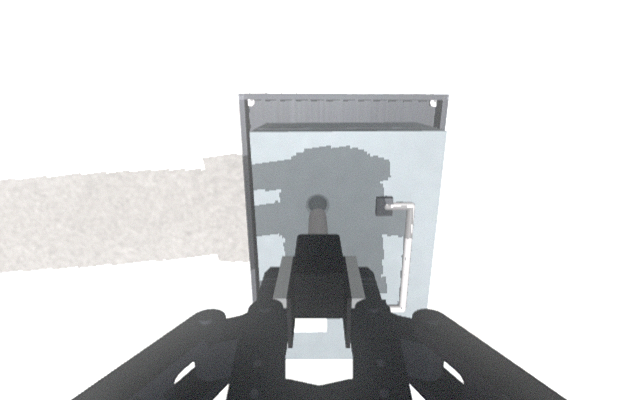

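View pics/sd12.png

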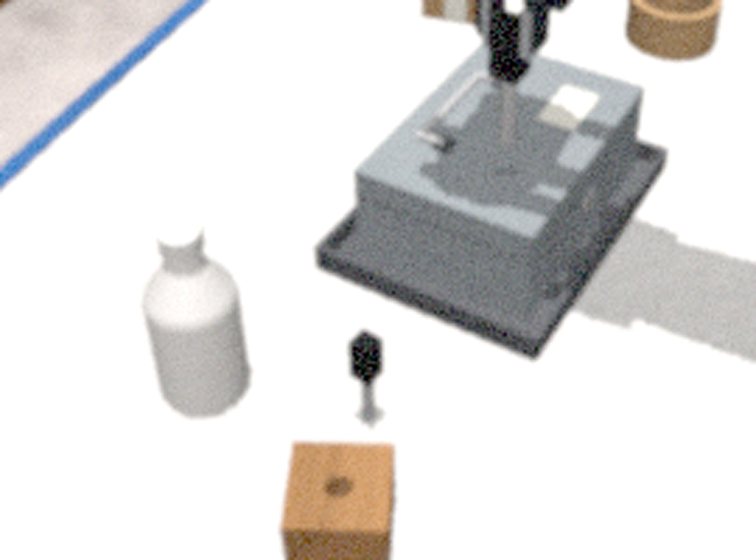

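>>> drive_tool([
  [0,0.01,0.9,0,0,0,1],
  [0.03,0,0.9,0,0,0,1],
  [0,0,0,0,0,0,1],
  [0,0,0.2,0,0,0,1],
  [0,0,0,0,0,0,1],
  [0,0,0,0,0,0,1],
])

```text
clock: 18.2
tcp_pos: [0.5517, 0.0632, 0.1322]
eef_rot: [-0.0, 0.753, 0.658, 0.0]
force: [0.3, 0.2, -1.0]
width: 0.24
```

>>> drive_tool([
  [0,0,0.2,0,0,0,1],
  [0,0,0,0,0,0,1],
  [0,0,0,0,0,0,1],
])

```text
clock: 18.45
tcp_pos: [0.5517, 0.0633, 0.1303]
eef_rot: [0.0, 0.753, 0.658, 0.0]
force: [0.2, -0.5, -1.2]
width: 0.241
```

>>> drive_tool([
  [0,0,0.2,0,0,0,1],
  [0,0,0,0,0,0,1],
  [0,0,0,0,0,0,1],
])

```text
clock: 18.7
tcp_pos: [0.5516, 0.0632, 0.1281]
eef_rot: [-0.0, 0.753, 0.658, -0.0]
force: [0.2, 0.8, -0.2]
width: 0.238
```

>>> drive_tool([
  [0,0,0.2,0,0,0,1],
  [0,0,0,0,0,0,1],
  [0,0,0,0,0,0,1],
])

```text
clock: 18.95
tcp_pos: [0.5515, 0.0632, 0.126]
eef_rot: [-0.0, 0.753, 0.658, -0.0]
force: [-0.0, 0.9, -1.1]
width: 0.243
```

>>> drive_tool([
  [0,0,0.2,0,0,0,1],
  [0,0,0,0,0,0,1],
  [0,0,0,0,0,0,1],
])

```text
clock: 19.2
tcp_pos: [0.5516, 0.0632, 0.124]
eef_rot: [-0.0, 0.753, 0.658, -0.0]
force: [-0.3, -0.3, -0.6]
width: 0.24
```

>>> drive_tool([
  [0,0,0.2,0,0,0,1],
  [0,0,0,0,0,0,1],
  [0,0,0,0,0,0,1],
])

```text
clock: 19.45
tcp_pos: [0.5516, 0.0632, 0.122]
eef_rot: [-0.0, 0.753, 0.658, -0.0]
force: [-0.3, -0.7, -1.7]
width: 0.237
```

>>> drive_tool([
  [0,0,0.4,0,0,0,1],
  [0,0,0.4,0,0,0,1],
  [0,0,0.4,0,0,0,1],
  [0,0,0,0,0,0,1],
  [0,0,0,0,0,0,1],
])

```text
clock: 19.87
tcp_pos: [0.5513, 0.0632, 0.1096]
eef_rot: [-0.0, 0.753, 0.658, -0.0]
force: [-0.1, -0.8, -0.0]
width: 0.238
```

>>> drive_tool([
  [0,0,0.4,0,0,0,1],
  [0,0,0.4,0,0,0,1],
  [0,0,0.4,0,0,0,1],
  [0,0,0,0,0,0,1],
  [0,0,0,0,0,0,1],
])

```text
clock: 20.28
tcp_pos: [0.5514, 0.0632, 0.0977]
eef_rot: [-0.0, 0.753, 0.658, -0.0]
force: [-0.6, 0.0, -0.5]
width: 0.242
```

>>> drive_tool([
  [0,0,0.4,0,0,0,1],
  [0,0,0.4,0,0,0,1],
  [0,0,0.4,0,0,0,1],
  [0,0,0,0,0,0,1],
  [0,0,0,0,0,0,1],
])

```text
clock: 20.7
tcp_pos: [0.5514, 0.0632, 0.0857]
eef_rot: [-0.0, 0.753, 0.658, -0.0]
force: [-0.4, 0.1, -0.7]
width: 0.238
```

>>> drive_tool([
  [0,0,0.4,0,0,0,1],
  [0,0,0.4,0,0,0,1],
  [0,0,0.3,0,0,0,1],
  [0,0,0,0,0,0,1],
  [0,0,0,0,0,0,1],
])

```text
clock: 21.12
tcp_pos: [0.5514, 0.0633, 0.0748]
eef_rot: [-0.0, 0.753, 0.658, -0.0]
force: [0.6, -1.0, -1.2]
width: 0.237
```

>>> drive_tool([
  [0,0,0.2,0,0,0,1],
  [0,0,0,0,0,0,1],
  [0,0,0,0,0,0,1],
])

```text
clock: 21.37
tcp_pos: [0.5517, 0.0632, 0.0732]
eef_rot: [0.0, 0.753, 0.658, -0.0]
force: [-0.4, 0.1, -0.3]
width: 0.238
```

>>> drive_tool([
  [0,0,0.1,0,0,0,1],
  [0,0,0,0,0,0,1],
  [0,0,0,0,0,0,1],
])

```text
clock: 21.62
tcp_pos: [0.5517, 0.0632, 0.0722]
eef_rot: [0.0, 0.753, 0.658, 0.0]
force: [-0.8, -0.7, -0.9]
width: 0.239
```

Near home (expected TCP z of about 0.0706); I'll press in 1 mm steps.

>>> drive_tool([
  [0,0,0.1,0,0,0,1],
  [0,0,0,0,0,0,1],
  [0,0,0,0,0,0,1],
])

```text
clock: 21.87
tcp_pos: [0.5516, 0.0632, 0.0711]
eef_rot: [0.0, 0.753, 0.658, -0.0]
force: [0.3, -0.6, -0.7]
width: 0.238
```

>>> drive_tool([
  [0,0,0.1,0,0,0,1],
  [0,0,0,0,0,0,1],
  [0,0,0,0,0,0,1],
])

```text
clock: 22.12
tcp_pos: [0.5518, 0.0632, 0.0704]
eef_rot: [0.0, 0.753, 0.658, 0.0]
force: [-0.7, -1.0, -0.1]
width: 0.241
```

>>> drive_tool([
  [0,0,0.1,0,0,0,1],
  [0,0,0,0,0,0,1],
  [0,0,0,0,0,0,1],
])

```text
clock: 22.37
tcp_pos: [0.552, 0.0632, 0.0696]
eef_rot: [0.0, 0.753, 0.658, 0.0]
force: [-0.5, -1.0, 2.8]
width: 0.239
```

>>> drive_tool([
  [0,0,0.1,0,0,0,1],
  [0,0,0,0,0,0,1],
  [0,0,0,0,0,0,1],
])

```text
clock: 22.62
tcp_pos: [0.5521, 0.0632, 0.0687]
eef_rot: [0.0, 0.753, 0.658, 0.0]
force: [-1.9, -0.7, 4.3]
width: 0.243
```

>>> drive_tool([
  [0,0,0,0,0,0,1],
  [0,0,0,0,0,0,1],
  [0,0,0,0,0,0,1],
])

```text
clock: 22.87
tcp_pos: [0.5521, 0.0632, 0.0688]
eef_rot: [0.0, 0.753, 0.658, 0.0]
force: [-1.3, -0.5, 5.6]
width: 0.237
```

>>> drive_tool([
  [0,0,0,0,0,0,1],
  [0,0,0,0,0,0,1],
  [0,0,0,0,0,0,1],
  [0,0,0,0,0,0,1],
])

```text
clock: 23.2
tcp_pos: [0.5521, 0.0632, 0.0687]
eef_rot: [0.0, 0.753, 0.658, 0.0]
force: [-0.9, -0.5, 4.5]
width: 0.238
```

```bash
python3 snap.py 13 s
```

```text
[0.5521 0.0632 0.0687] [3.000e-04 7.532e-01 6.578e-01 3.000e-04] 23.2 [-0.88 -0.53  4.46] [-0.163  0.283  0.027] 0.23813602911855525
```

View pics/sd13.png

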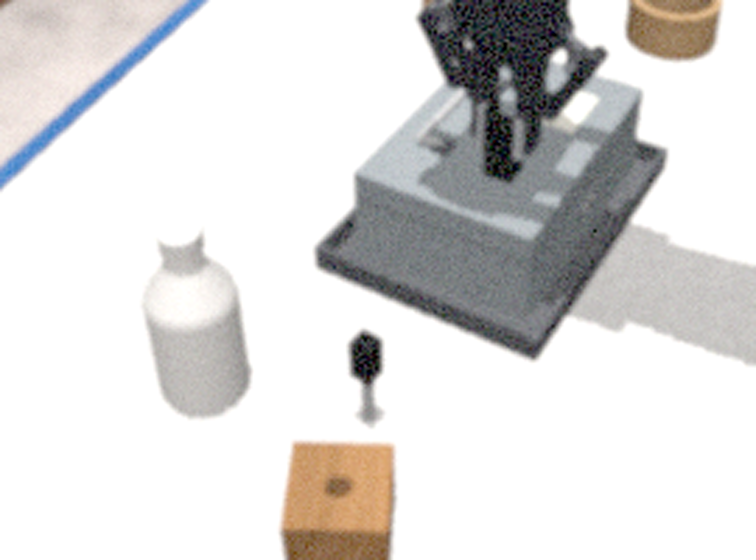

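>>> drive_tool([
  [0,0,0,0,0,0,-0.4],
  [0,0,0,0,0,0,-0.4],
  [0,0,0,0,0,0,-0.4],
  [0,0,0,0,0,0,-0.4],
  [0,0,0,0,0,0,-0.4],
  [0,0,-1,0,0,0,-0.4],
  [0,0,-2,0,0,0,-0.4],
  [0,0,-3,0,0,0,-0.4],
  [0,0,-3,0,0,0,-0.4],
  [0,0,-3,0,0,0,-0.4],
  [0,0,0,0,0,0,-0.4],
  [0,0,0,0,0,0,-0.4],
  [0,0,0,0,0,0,-0.4],
])

```text
clock: 24.38
tcp_pos: [0.5513, 0.0632, 0.188]
eef_rot: [-0.0, 0.753, 0.658, -0.0]
force: [-0.4, 0.0, -0.3]
width: 0.701
```

```bash
python3 snap.py 14 s
```

```text
[0.5513 0.0632 0.188 ] [-1.000e-04  7.532e-01  6.578e-01 -1.000e-04] 24.3833 [-0.39  0.02 -0.27] [-0.011  0.034  0.012] 0.7011564727201414
```

View pics/sd14.png

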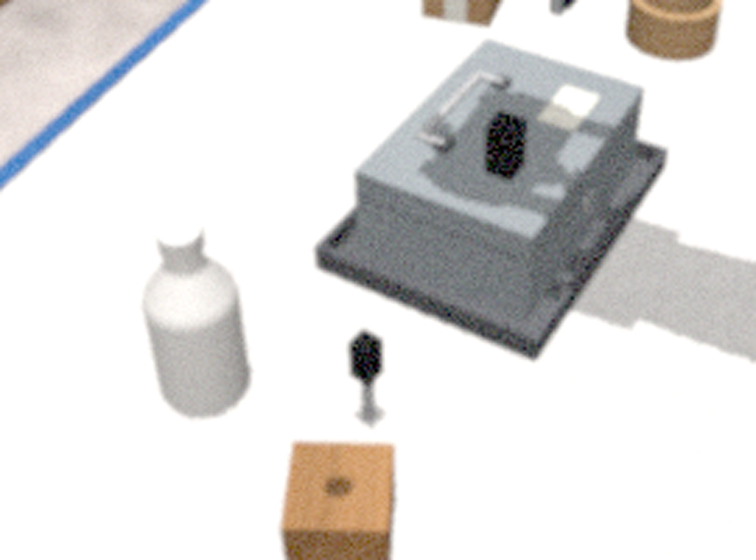

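View pics/w14.png

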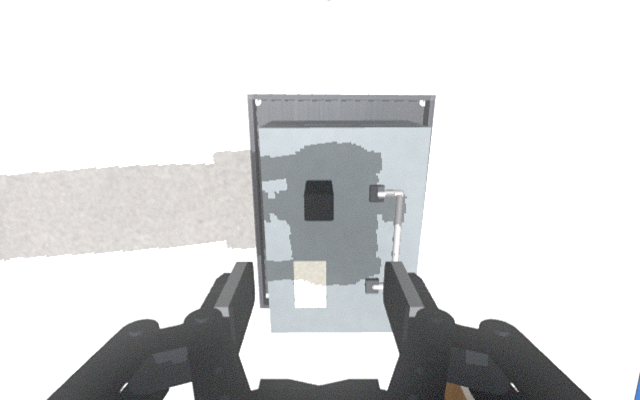

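The pin's head (wrist image 319,200) sits upright and flush on the lid. The gripper is open and clear, and the bystanders look unmoved, so I'm handing in.

Run:
```python
from bench import bot
print(bot.job_done()); print(bot.observe()["clock"])
```

```text
the job is handed in; nothing more can be done
None
the job is handed in; nothing more can be done
```

The pin is fully home in the lid hole, pressed, released and handed in at 24.4 s. `job_done()` gives no verdict, so this rests on my own checks.

- **Touches:** each was held for at least half a second, at about 4.8 N on the left half of the front wall, 5.0 N on the right half and 5.0 N on the right end wall. Single force readings varied by about 1 N, and one on the end wall reached about 6.1 N. The contacts put the box at about -0.13 rad and the hole at (0.5516, 0.0628). The wrist image agreed to about 1 mm, and the scene and side cameras were up to about 3 mm off.
- **Insertion:** the pin went down without noticeable resistance. The head reached the lid at the expected depth, and I pressed it with about 5 N for half a second.
- **Last pictures:** the head stands upright and flush on the lid. The gripper is open and about 12 cm higher, with only sensor noise on the force. The bottle, and what is in view of the tape and carton, look unmoved.
- **What disagreed:** the first grasp closed on nothing. In the images the fingertips stood about 30 mm higher than the reported TCP height. I lowered the tool by about 28 mm and gripped again, and took the later heights from the pin's known height in its stand.

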